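# Open the blue-capped specimen pot

## Task

The next sample for the microscope is in the pot with the blue screw cap. Unscrew the blue cap (anticlockwise seen from above) until its thread is free, lift it straight off, and set it down upright, the way it sat on the pot, inside the green tray; bring it right down to the tray before letting go. Do not touch the pot with the orange cap.

Things in the scene. Friction and masses are not known exactly. Their poses are not given: they have to be found in the camera images.
- cap_blue: Blue round ribbed screw cap, white stripe on its flat top: 53 mm across, 26 mm high, about 60 g, open below. Origin: centre of its open underside; z up its axis, x along the stripe. At the start screwed home on the blue pot, underside 72 mm and top 98 mm over the table. Grip it across at any yaw: one grasp does if the wrist is first wound back; let go half way, it stays. Turns lightly.
- pot_blue: White pot under the blue cap, 48 mm across, neck top 92 mm over the table; its plate 76 x 76 x 14 mm is fixed. Origin: centre under the plate; z up. In any of three places. Quick thread: anticlockwise from above raises the cap 3 mm in 70 degrees; free from 85, stop at 150 degrees: turn 90 to 140 (best 110), then lift straight up 30 mm or more. Before that it cannot be pulled off.
- pot_orange: The same kind of pot on the same plate with an orange cap, 98 mm tall in all; fixed. Origin: centre of the plate's underside, z up. Must not be touched. A third such pot with a grey cap stands near too.
- tray: Flat green plastic tray fixed to the table, 130 mm (x) by 150 mm (y), its floor 6 mm over the table, with a 4 mm wide edge whose top is 10 mm over the table. Origin: centre of its underside, on the table.
Things that resemble listed ones, but are neither listed nor needed, are in the scene too. Several things have the shape of the cap_blue; the one meant has the colours described above.

How it is judged:
By the outcome, as a careful person would: the job done as asked, in the order asked, and still so for the second after the job is handed in, with the robot touching nothing.
It also fails if it takes over 45 s, if anything falls off the work surface, if the arm or the gripper's body presses on something with over 40 N, if the wrist force passes 120 N, or if a joint passes its speed limit or range.

## Robot

A 6-joint arm with a two-finger parallel gripper is mounted at the origin on the work surface. World frame = base frame: x ahead of the robot, y to its left, z up, the work surface at z = 0. Lengths are in m, angles in rad, forces in N, time in s.
With the tool pointing down it reaches from about 0.425 to 0.95 m from the base axis. Payload 3.5 kg.
Tool frame: the origin (TCP) lies at the very end of the fingers, on their centre line; the grasp point (between the pads) lies 19 mm behind it; z points along the fingers, y is the direction in which the jaws open and shut (so a half turn about z gives the same grasp; the last joint's range is limited). The gripper opens to 85 mm and grips with 20 to 120 N. Pads are 22 mm wide; open, the fingers measure 114 mm over their backs; the gripper's body (76 mm by 85 mm) begins 54 mm behind the grasp point. The pads swing forward as they close: fully open they stand 13 mm farther back than shut.
Start: joints at [1.14, 0.286, 1.577, -0, 1.279, -0.15], TCP at [0.187, 0.649, 0.231] pointing down, gripper open.
Joint ranges: [-2.77, 2.77], [-0.9, 2.22], [0.21, 2.48], [-1.53, 4.67], [0.24, 2.81], [-2.84, 2.84]. Speed limits (rad/s): [2.79, 2.79, 3.14, 3.14, 3.14, 3.14].

## Interface

Orientations are given as a unit quaternion [x, y, z, w].
In Python, from plant import get_state, read_camera, sign_off gives the robot as it stands.
- The arm moves only by the tool step_arm, never from a script. Its argument "targets" is a list that holds one entry, the list of rows, each a list of 5 numbers: the opening, from 0 (shut) to 1 (fully open), then the shift along the tool's x, y, z each as a share of 4 cm, from -1 to 1, then the turn about the tool's z as a share of 5 degrees, from -1 to 1. A call has 1 to 10 rows; each row shifts and turns the commanded pose from where the row before left it, along the tool's axes as they then stand; what a row does not reach is not made up. A row lasts 1/12 s, in which the tool goes at most 41.7 mm and 7.16 degrees, less where a joint would pass 70% of its speed; a pose out of reach is approached as far as the arm can. A call with a number of a shift or a turn outside -1 to 1 is refused whole. A call with a gripper value outside its range is refused whole. The fingers move at their own pace and stop on an object; "squeeze" is the grip in N (left out, the last holds). Time passes only in rows, so rows that do not move let the fingers close. It gives the time, the measured TCP pose, the force and the opening at its end, in the units of the state.
- get_state(): the state, without advancing time (a new reading comes with each control period).
- read_camera(name): name is "scene" or "top" or "wrist"; returns a dict with "pixels" (420x560x3 uint8, red, green, blue), "range_z" (420x560 float32, m along the optical axis (not along the pixel's ray), 0 where there is no reading), "mtx" (3x3 intrinsics, pixels), "k1" (the pictures are not rectified: a ray, as slopes to the right and down, at radius r is drawn at 1 + k1 r^2 times it, then the intrinsics apply), "rvec" (rotation vector, rad) and "tvec" (3), from world to camera coordinates, as OpenCV has them. Camera axes: x right, y down, z forward; pixel columns grow to the right and rows downward; lengths in m; the calibration is good to about 2 mm. A picture is of the moment at which its call begins.
- sign_off(): hands the job in, once; it reports no verdict.
The state is a dict: "time": time; "qpos": joint angles; "dq": joint speeds; "joint_efforts": joint torques, N m; "eef_pos": TCP position; "tcp_rot": TCP orientation; "contact_force": force on the tool from outside, world axes, zero at the start; "wrist_torque": the same for the moment, N m; "opening": opening from 0.0 (shut) to 1.0 (fully open).
Only numpy, scipy, OpenCV 4.12 (cv2) and the standard library are available. Lean on these libraries where they do the work, as an engineer would, in place of code of your own. Each camera call takes 0.05 s, during which the arm holds its last target.

## Working session

There is one attempt and no reset: what is moved stays moved. The work goes in short steps, Python scripts to look and compute and a tool call to move; the robot and the scene stay as the last step left them, time stands still between calls to the robot, and variables do not carry over. Pictures are saved under pics/ and viewed, and the job is handed in when it is done.

Besides the shell and the picture viewer there is one more tool, called after "Emit:" as name(argument=value, ...), one argument or row to a line, values as JSON. step_arm: Moves the arm, as the interface text tells. Shift numbers are shares of 4 cm and turn numbers shares of 5 degrees, none past 1 either way. Its arguments: {"type":"object","properties":{"targets":{"type":"array"},"squeeze":{"type":"number"}},"required":["targets"]}

```bash
mkdir -p pics; cat > h.py <<'E'
import numpy as np,cv2
from plant import get_state, read_camera, sign_off
def grab(n,tag):
    d=read_camera(n); np.savez('cam_'+tag+'.npz',**{k:np.asarray(v) for k,v in d.items()})
    cv2.imwrite('pics/'+tag+'.png',cv2.cvtColor(d['pixels'],cv2.COLOR_RGB2BGR)); return d
def world(d):
    K=np.asarray(d['mtx'],float);k1=float(d['k1']);h,w=d['range_z'].shape
    u,v=np.meshgrid(np.arange(w),np.arange(h))
    p=np.stack([u,v],-1).reshape(-1,1,2).astype(float)
    s=cv2.undistortPoints(p,K,np.array([k1,0,0,0,0.])).reshape(h,w,2)
    z=d['range_z'][...,None]
    c=np.concatenate([s*z,z],-1)
    R=cv2.Rodrigues(np.asarray(d['rvec'],float))[0];t=np.asarray(d['tvec'],float).ravel()
    return (c-t)@R
E
python3 - <<'E'
from h import *
for n in ['scene','top','wrist']: 
    d=grab(n,n+'0'); print(n,d['k1'],d['mtx'][0][0])
print(get_state())
E
```

```text
scene 0.037523216069461636 402.5449319068377
top -0.1407979958589206 440.1451407964304
wrist -0.025997652145705652 307.21106546488545
{'time': 0.15, 'qpos': array([ 1.14003168e+00,  2.87034351e-01,  1.57782025e+00, -9.78983832e-06,
        1.27861778e+00, -1.50016191e-01]), 'dq': array([ 5.42499331e-04, -3.41606096e-03, -3.58968660e-03, -8.81558982e-04,
        1.97340207e-03,  9.35282868e-05]), 'joint_efforts': array([ 5.24348670e-04, -4.06600320e+01, -2.93142271e+01, -1.65044135e-04,
        3.94357805e-03,  2.65095849e-06]), 'eef_pos': array([0.18679583, 0.64811135, 0.23022789]), 'tcp_rot': array([ 1.39912211e-01,  9.90163466e-01, -9.01856585e-04, -2.64618129e-04]), 'contact_force': array([-1.50942946,  0.84314738,  0.58420778]), 'wrist_torque': array([ 0.00512391, -0.00098181,  0.00677098]), 'opening': 1.0053116851947208}
```

View pics/top0.png

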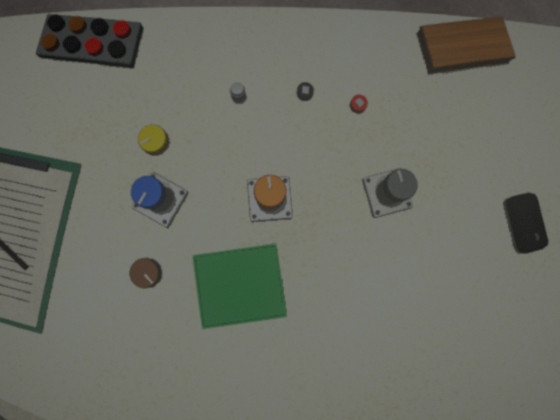

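View pics/scene0.png

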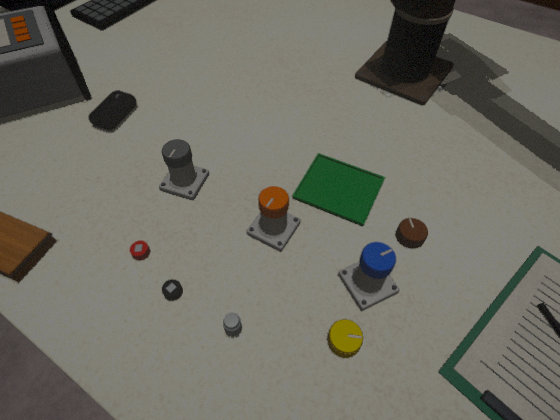

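View pics/wrist0.png

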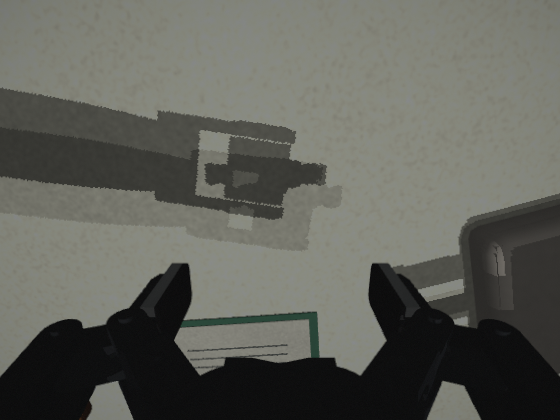

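The top view shows the blue cap on its pot at (148,192). Things it could be taken for are the yellow cap (152,139), brown cap (145,273), orange pot cap (270,191) and grey pot cap (401,184). Only (148,192) is blue with a white stripe. The tray is at (240,286). Next I measure positions and check a close crop.

```bash
python3 - <<'E'
from h import *
out=[]
for n in ['top','scene']:
    d=dict(np.load(f'cam_{n}0.npz')); W=world(d); hsv=cv2.cvtColor(d['pixels'],cv2.COLOR_RGB2HSV)
    H,S,V=hsv[...,0],hsv[...,1],hsv[...,2]
    def comp(m,zlo,zhi):
        m=m&(W[...,2]>zlo)&(W[...,2]<zhi)&(d['range_z']>0)
        k,l,st,c=cv2.connectedComponentsWithStats(m.astype(np.uint8)); 
        return [(l==i) for i in range(1,k) if st[i,4]>60]
    print(n)
    for nm,m,zl,zh in [('blue',(H>105)&(H<130)&(S>120),.09,.11),('orange',(H>5)&(H<18)&(S>150),.09,.11),('green',(H>50)&(H<80)&(S>150),-.01,.02),('greytop',(S<60),.09,.11),('yellow',(H>22)&(H<32)&(S>150),.0,.05),('brown',(H<15)&(S>80),.015,.05)]:
        for c in comp(m,zl,zh):
            if nm in('blue','orange','greytop'):
                # include stripe via fill: disc hull
                pts=cv2.findNonZero(c.astype(np.uint8)); hull=cv2.fillConvexPoly(np.zeros(c.shape,np.uint8),cv2.convexHull(pts),1)>0
                c=hull&(W[...,2]>.093)
            P=W[c]; r=cv2.minAreaRect((P[:,:2]*1000).astype(np.float32)); (ec,er)=cv2.minEnclosingCircle((P[:,:2]*1000).astype(np.float32))
            print(nm,c.sum(),'mean',P.mean(0).round(4),'rect',np.round(r[0],1),np.round(r[1],1),round(r[2],1),'circ',np.round(ec,1),round(er,1))
            if nm=='blue':
                s=c&(S<110); q=P=W[s]; print(' stripe',s.sum(), q.mean(0).round(4)); 
                if s.sum()>3: v=np.linalg.svd((q-q.mean(0))[:,:2])[2][0]; print(' dir',v, np.degrees(np.arctan2(v[1],v[0])))
    (u,v)=(148,192) if n=='top' else (378,260)
    cr=d['pixels'][v-50:v+50,u-60:u+60]; out.append(cv2.resize(cr,None,fx=3.3,fy=3.3,interpolation=cv2.INTER_CUBIC))
cv2.imwrite('pics/crop0.png',cv2.cvtColor(np.hstack(out),cv2.COLOR_RGB2BGR))
E
```

```text
top
blue 724 mean [0.5862 0.2013 0.1003] rect [527.3 122.7] [247.1  48.1] 53.1 circ [536.1 116.2] 124.2
 stripe 54 [0.5754 0.2096 0.0987]
 dir [-0.86441147  0.50278505] 149.8155710580813
greytop 769 mean [ 0.6009 -0.206   0.102 ] rect [ 534.9 -117.1] [ 49.9 278.1] 36.5 circ [ 544.7 -109.7] 139.6
yellow 485 mean [0.6956 0.2157 0.0265] rect [695.9 216.7] [47.3 46.2] 26.0 circ [695.  217.1] 24.5
brown 221 mean [0.9224 0.3782 0.0333] rect [925.5 383.5] [42.  30.9] 67.5 circ [929.5 383. ] 23.1
brown 1779 mean [ 0.8998 -0.3763  0.0331] rect [ 899. -379.] [ 88.9 180.9] 12.2 circ [ 901.  -379.4] 98.8
brown 246 mean [0.9093 0.2878 0.0331] rect [914.7 291.3] [42.7 32.6] 28.6 circ [914.3 291.7] 21.5
brown 221 mean [0.8881 0.4296 0.0333] rect [893.3 434.2] [45.1 31.5] 37.9 circ [891.5 436.5] 23.1
brown 260 mean [0.8754 0.3395 0.0326] rect [879.8 343.8] [44.1 33.7] 39.8 circ [880.4 343.4] 22.3
brown 161 mean [ 0.7687 -0.158   0.0189] rect [ 769.  -158.6] [30.4 29.1] 88.4 circ [ 769.5 -158.7] 16.1
brown 517 mean [0.4573 0.2228 0.0262] rect [456.3 222. ] [45.9 46.7] 45.6 circ [456.6 221.8] 24.0
sce
[... 413 characters left out ...]
0.0025 0.1121] rect [458.9 140.3] [950.8  95.4] 18.7 circ [474.2  95.1] 475.4
greytop 623 mean [ 0.6078 -0.6009  0.1031] rect [ 727.1 -174.7] [920.1 149.3] 74.2 circ [ 798.1 -194.9] 460.1
greytop 489 mean [ 0.6068 -0.2018  0.1035] rect [745.5  15.7] [583.4  51.1] 57.3 circ [756.6   8.7] 292.0
yellow 925 mean [0.6993 0.2172 0.0246] rect [696.9 217.3] [50.8 50.3] 39.4 circ [696.5 217.5] 26.2
brown 492 mean [0.4594 0.223  0.026 ] rect [457.6 221.5] [48.1 50. ] 42.7 circ [457.  221.9] 25.7
brown 236 mean [ 0.8817 -0.2993  0.0307] rect [ 884.5 -304.7] [89.5 29.8] 14.3 circ [ 884.8 -306.5] 46.3
brown 168 mean [ 0.7686 -0.1585  0.0187] rect [ 768.3 -159.1] [28.8 31. ] 15.4 circ [ 768.3 -159.4] 15.9
```

View pics/crop0.png

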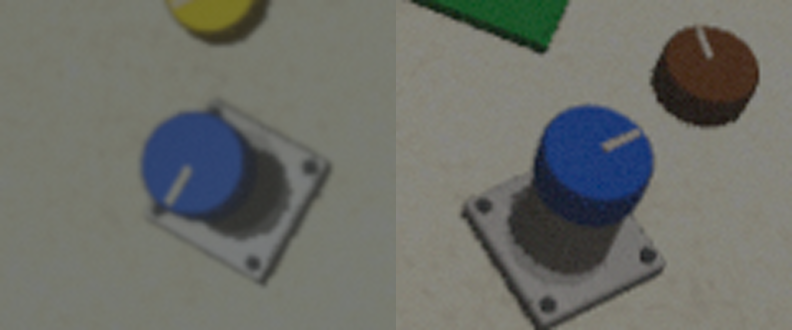

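The crop confirms the blue cap with its white stripe, sitting on a white pot and plate. I refine the centres by rejecting the flying pixels.

```bash
python3 - <<'E'
from h import *
for n in ['top','scene']:
    d=dict(np.load(f'cam_{n}0.npz')); W=world(d); hsv=cv2.cvtColor(d['pixels'],cv2.COLOR_RGB2HSV); H,S=hsv[...,0],hsv[...,1]
    print(n)
    for nm,g in [('blue',(.588,.202)),('orange',(.593,.007)),('grey',(.604,-.204))]:
        c=np.array(g)
        for _ in range(8):
            m=(np.linalg.norm(W[...,:2]-c,axis=-1)<.032)&(abs(W[...,2]-.098)<.007); P=W[m]; ec,er=cv2.minEnclosingCircle((P[:,:2]*1000).astype(np.float32)); c=P[:,:2].mean(0)
        print(nm,m.sum(),P.mean(0).round(4),np.round(ec,1),round(er,1))
        if nm=='blue':
            s=m&(S<120)&(np.linalg.norm(W[...,:2]-c,axis=-1)<.023); q=W[s]; print(s.sum(),q.mean(0).round(4),np.degrees(np.arctan2(*(q[:,:2].mean(0)-c)[::-1])))
    g=(H>45)&(H<85)&(S>120)&(abs(W[...,2])<.03)&(np.hypot(W[...,0]-.437,W[...,1]-.06)<.12)
    P=W[g]; r=cv2.minAreaRect((P[:,:2]*1000).astype(np.float32)); print('tray',g.sum(),P.mean(0).round(4),r)
    g=(W[...,2]>.008)&(W[...,2]<.022)&(np.hypot(W[...,0]-.588,W[...,1]-.202)<.07)&(S<60)
    P=W[g]; r=cv2.minAreaRect((P[:,:2]*1000).astype(np.float32)); print('plate',g.sum(),r)
E
```

```text
top
blue 819 [0.5863 0.2018 0.0981] [587.1 202.8] 26.5
58 [0.5761 0.2089 0.0987] 144.98651223056723
orange 840 [0.5888 0.0056 0.0983] [589.2   5.5] 26.4
grey 780 [ 0.6014 -0.2069  0.0983] [ 602.4 -208.2] 26.4
tray 2429 [0.4325 0.055  0.0062] ((434.85894775390625, 58.19221496582031), (117.2197036743164, 134.6707000732422), 7.895679473876953)
plate 916 ((587.3056030273438, 202.1358642578125), (77.04671478271484, 76.67198944091797), 61.29721450805664)
scene
blue 844 [0.5891 0.2026 0.098 ] [587.4 202.8] 26.7
40 [0.5774 0.2073 0.0988] 158.181775987249
orange 641 [0.5918 0.0061 0.0979] [589.6   4.9] 26.4
grey 499 [ 0.6038 -0.206   0.0978] [ 602.6 -208.1] 26.4
tray 3638 [0.4369 0.0593 0.0067] ((435.3927917480469, 57.32524108886719), (131.0911102294922, 148.1800537109375), 8.636375427246094)
plate 1069 ((587.3385009765625, 201.40359497070312), (78.65042114257812, 75.9054183959961), 61.89450454711914)
```

Blue cap centre ≈ (0.5873, 0.2025). Tray centre ≈ (0.435, 0.0575), yaw ≈ 8.5°. I check heights along the way from the wrist view before travelling.

```bash
python3 - <<'E'
from h import *
for n in ['wrist','scene','top']:
    d=dict(np.load(f'cam_{n}0.npz')); W=world(d); 
    for z in (.05,.12):
        m=(W[...,2]>z)&(d['range_z']>0.25)&(W[...,1]>.1)&(W[...,0]>.1)
        P=W[m]; print(n,z,m.sum(), (P.min(0).round(3),P.max(0).round(3)) if m.sum() else '')
    if n=='wrist': print(W[290,520],W[350,260],W[100,300])
E
```

```text
wrist 0.05 8046 (array([0.309, 0.854, 0.05 ]), array([0.524, 0.942, 0.074]))
wrist 0.12 0 
[0.37572868 0.88131979 0.06971932] [0.42760733 0.54853941 0.00381007] [0.10692789 0.69535702 0.00317169]
scene 0.05 1196 (array([0.562, 0.176, 0.051]), array([0.614, 0.228, 0.101]))
scene 0.12 0 
top 0.05 971 (array([0.561, 0.176, 0.05 ]), array([0.612, 0.228, 0.102]))
top 0.12 0
```

Emit:
step_arm(
  targets=[
    [[1,-0.2,-0.12,0,0],[1,-0.5,-0.31,0,0],[1,-0.6,-0.38,0,0],[1,-0.6,-0.38,0,0]],
  ],
)

```text
time: 0.48
eef_pos: [0.2473, 0.5806, 0.2309]
tcp_rot: [0.139, 0.99, -0.0, 0.0]
contact_force: [0.3, 0.5, 0.3]
opening: 0.999
```

Emit:
step_arm(
  targets=[
    [[1,-0.65,-0.4,0,0],[1,-0.7,-0.43,0,0],[1,-0.7,-0.43,0,0],[1,-0.7,-0.43,0,0],[1,-0.7,-0.43,0,0],[1,-0.7,-0.43,0,0],[1,-0.7,-0.43,0,0],[1,-0.7,-0.43,0,0],[1,-0.7,-0.43,0,0],[1,-0.7,-0.43,0,0]],
  ],
)

```text
time: 1.32
eef_pos: [0.4675, 0.3386, 0.2313]
tcp_rot: [0.14, 0.99, -0.0, -0.0]
contact_force: [-0.5, 0.9, 0.6]
opening: 0.997
```

Emit:
step_arm(
  targets=[
    [[1,-0.7,-0.43,0,0],[1,-0.7,-0.43,0,0],[1,-0.7,-0.43,0,0],[1,-0.6,-0.4,0,0],[1,-0.5,-0.35,0,0.4],[1,-0.2,-0.1,0,1],[1,0,0,0,1],[1,0,0,0,1],[1,0,0,0,1],[1,0,0,0,1]],
  ],
)

```text
time: 2.15
eef_pos: [0.5733, 0.2195, 0.231]
tcp_rot: [0.37, 0.929, -0.0, -0.0]
contact_force: [1.1, -0.5, -0.3]
opening: 0.997
```

Emit:
step_arm(
  targets=[
    [[1,0,0,0,1],[1,0,0,0,1],[1,0,0,0,1],[1,0,0,0,1],[1,0,0,0,1],[1,0,0,0,1],[1,0,0,0,1],[1,0,0,0,1],[1,0,0,0,1],[1,0,0,0,1]],
  ],
)

```text
time: 2.98
eef_pos: [0.5731, 0.2198, 0.2311]
tcp_rot: [0.727, 0.686, -0.0, -0.0]
contact_force: [0.1, 0.2, -0.7]
opening: 0.999
```

Emit:
step_arm(
  targets=[
    [[1,0,0,0,1],[1,0,0,0,1],[1,0,0,0,1],[1,0,0,0,1],[1,0,0,0,1],[1,0,0,0,1],[1,0,0,0,0.5],[1,0,0,0,0],[1,0,0,0,0]],
  ],
)

```text
time: 3.73
eef_pos: [0.5732, 0.22, 0.2311]
tcp_rot: [0.889, 0.458, -0.0, 0.0]
contact_force: [-0.7, 0.3, -0.2]
opening: 0.999
```

```bash
cat > st.py <<'E'
from h import *
from scipy.spatial.transform import Rotation as Ro
s=get_state(); R=Ro.from_quat(s['tcp_rot']).as_matrix()
print('t',s['time'],'q',s['qpos'].round(3),'p',s['eef_pos'].round(4),'yaw x',np.degrees(np.arctan2(R[1,0],R[0,0])).round(2),'z',R[:,2].round(4),'F',s['contact_force'].round(2),'T',s['wrist_torque'].round(3),'o',s['opening'])
def to(g): print('shift tool shares',((R.T@(np.array(g)-s['eef_pos']))/.04).round(3))
E
python3 - <<'E'
from st import *
to([.5873,.2025,.17]); grab('wrist','wrist1'); grab('scene','scene1')
E
```

```text
t 3.7333 q [ 0.201  0.154  1.733 -0.     1.255  0.822] p [0.5732 0.22   0.2311] yaw x 54.47 z [-4.e-04 -2.e-04 -1.e+00] F [-0.69  0.29 -0.17] T [ 0.017 -0.016 -0.006] o 0.9987675349250249
shift tool shares [-0.15   0.541  1.528]
```

View pics/wrist1.png

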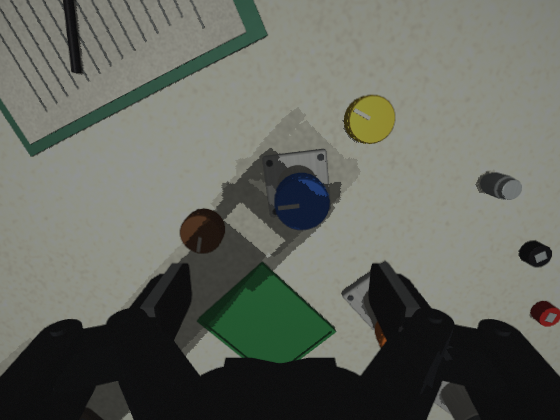

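View pics/scene1.png

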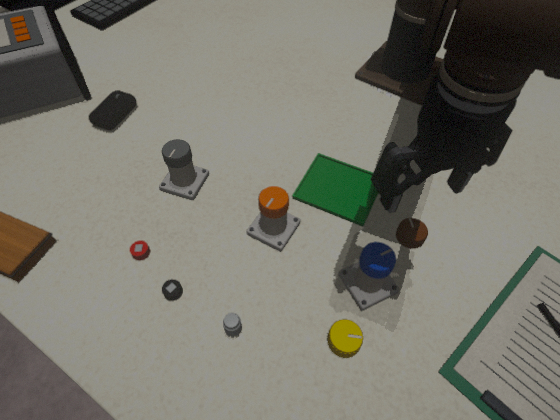

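The wrist view shows the blue cap at (302,201), with the arm still high. The scene view shows the same, and nothing is in the way. I cross-check the cap centre from the wrist camera.

```bash
python3 - <<'E'
from st import *
d=dict(np.load('cam_wrist1.npz')); W=world(d)
c=np.array([.5873,.2025])
for _ in range(8):
    m=(np.linalg.norm(W[...,:2]-c,axis=-1)<.031)&(abs(W[...,2]-.098)<.006); P=W[m]; c=P[:,:2].mean(0)
print(m.sum(),P.mean(0),cv2.minEnclosingCircle((P[:,:2]*1000).astype(np.float32)))
g=(np.hypot(W[...,0]-.5873,W[...,1]-.2025)<.07)&(abs(W[...,2]-.014)<.006);P=W[g];print(cv2.minAreaRect((P[:,:2]*1000).astype(np.float32)))
# stripe
hsv=cv2.cvtColor(d['pixels'],cv2.COLOR_RGB2HSV); s=m&(hsv[...,1]<120)&(np.linalg.norm(W[...,:2]-c,axis=-1)<.024); q=W[s][:,:2]; print(s.sum(),q.mean(0),np.degrees(np.arctan2(*(q.mean(0)-c)[::-1])))
E
```

```text
t 3.8333 q [ 0.202  0.154  1.733 -0.     1.255  0.822] p [0.5733 0.2201 0.2312] yaw x 54.46 z [-2.e-04 -1.e-04 -1.e+00] F [0.01 0.17 0.49] T [ 0.011 -0.001 -0.007] o 1.00098889712689
2329 [0.58745915 0.20465225 0.09858625] ((586.8728637695312, 203.31716918945312), 26.497190475463867)
((587.0870361328125, 203.92294311523438), (75.26612854003906, 76.10282897949219), 61.442359924316406)
105 [0.57590528 0.20909591] 158.96309429245937
```

Emit:
step_arm(
  targets=[
    [[1,-0.05,0.2,0,0],[1,-0.1,0.33,0.2,0],[1,0,0,0.5,0],[1,0,0,0.6,0],[1,0,0,0.6,0],[1,0,0,0.5,0],[1,0,0,0.2,0],[1,0,0,0,0]],
  ],
)

```text
time: 4.5
eef_pos: [0.5857, 0.202, 0.1238]
tcp_rot: [0.889, 0.457, -0.003, -0.001]
contact_force: [0.4, 0.9, -0.9]
opening: 0.997
```

```bash
python3 - <<'E'
from st import *
to([.5872,.203,.071]); grab('scene','scene2')
d=grab('wrist','wrist2')
a=cv2.imread('pics/scene2.png')[150:330,290:480]; cv2.imwrite('pics/c2.png',cv2.resize(a,None,fx=3,fy=3))
E
```

```text
t 4.5 q [ 0.169  0.276  1.796 -0.     1.075  0.79 ] p [0.5857 0.202  0.1238] yaw x 54.38 z [-0.0059 -0.0013 -1.    ] F [ 0.42  0.9  -0.88] T [ 0.011  0.003 -0.051] o 0.997455290789776
shift tool shares [0.048 0.022 1.32 ]
```

View pics/c2.png

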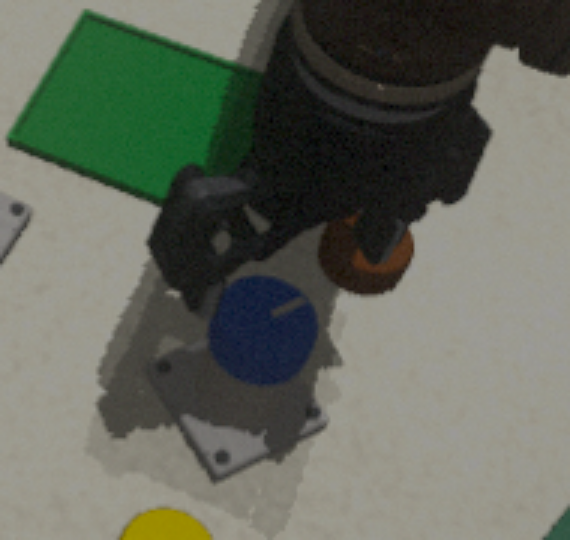

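View pics/wrist2.png

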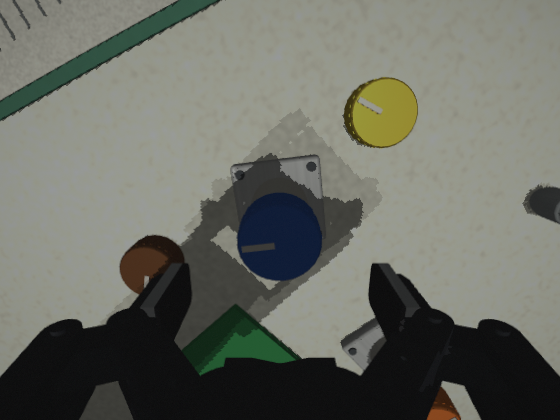

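The wrist view shows the cap at (280,237), midway between the finger tips at (175,280) and (385,280). The scene crop shows the fingers spread above the cap. I let it settle, then continue down.

Emit:
step_arm(
  targets=[
    [[1,0,0,0,0],[1,0,0,0,0],[1,0,0,0,0]],
  ],
)

```text
time: 4.85
eef_pos: [0.5881, 0.2034, 0.129]
tcp_rot: [0.889, 0.457, 0.001, 0.0]
contact_force: [-0.2, 0.6, -0.8]
opening: 1.002
```

```bash
python3 - <<'E'
from st import *
to([.5872,.203,.071])
E
```

```text
t 4.85 q [ 0.17   0.271  1.792 -0.     1.075  0.791] p [0.5881 0.2034 0.129 ] yaw x 54.42 z [ 2.9e-03  5.0e-04 -1.0e+00] F [-0.21  0.59 -0.8 ] T [-0.012  0.035 -0.001] o 1.0024870548599787
shift tool shares [-0.024 -0.015  1.451]
```

Emit:
step_arm(
  targets=[
    [[1,0,0,0.1,0],[1,0,0,0.2,0],[1,0,0,0.25,0],[1,0,0,0.25,0],[1,0,0,0.25,0],[1,0,0,0.2,0],[1,0,0,0.1,0],[1,0,0,0.05,0],[1,0,0,0,0],[1,0,0,0,0]],
  ],
)

```text
time: 5.68
eef_pos: [0.5874, 0.2033, 0.0716]
tcp_rot: [0.889, 0.457, 0.0, 0.0]
contact_force: [1.1, 0.5, -0.2]
opening: 0.999
```

```bash
python3 - <<'E'
from st import *
to([.5872,.203,.071]); grab('scene','scene3')
d=grab('wrist','wrist3')
a=cv2.imread('pics/scene3.png')[150:330,290:480]; a=cv2.resize(a,None,fx=2.3,fy=2.3);b=cv2.resize(cv2.imread('pics/wrist3.png')[100:420,100:460],None,fx=1,fy=1); h=max(a.shape[0],b.shape[0])
p=lambda i:cv2.copyMakeBorder(i,0,h-i.shape[0],0,0,0)
cv2.imwrite('pics/c3.png',np.hstack([p(a),p(b)])[:, :800])
E
```

```text
t 5.6833 q [0.17  0.344 1.818 0.    0.979 0.791] p [0.5874 0.2033 0.0716] yaw x 54.41 z [ 5.e-04  1.e-04 -1.e+00] F [ 1.09  0.5  -0.22] T [-0.045 -0.023 -0.029] o 0.9988415660328318
shift tool shares [-0.009 -0.     0.014]
```

View pics/c3.png

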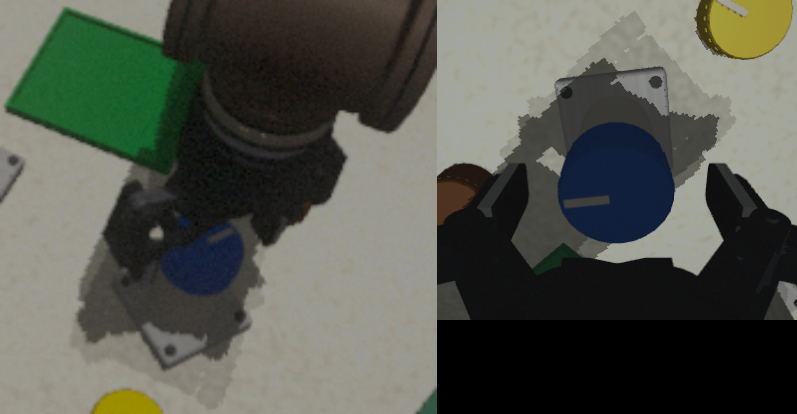

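The fingers straddle the cap, which is centred at wrist (280,282). I close the gripper.

Emit:
step_arm(
  targets=[
    [[0.7,0,0,0,0],[0.62,0,0,0,0],[0.55,0,0,0,0],[0.5,0,0,0,0],[0.45,0,0,0,0],[0.45,0,0,0,0],[0.45,0,0,0,0],[0.45,0,0,0,0]],
  ],
  squeeze=45,
)

```text
time: 6.45
eef_pos: [0.5877, 0.2033, 0.0721]
tcp_rot: [0.889, 0.457, 0.001, 0.0]
contact_force: [-0.0, 0.7, 4.1]
opening: 0.597
```

```bash
python3 - <<'E'
from st import *
E
```

```text
t 6.45 q [ 0.17   0.344  1.818 -0.     0.978  0.791] p [0.5877 0.2033 0.0721] yaw x 54.41 z [ 1.5e-03  2.0e-04 -1.0e+00] F [-0.02  0.75  4.09] T [-0.061 -0.021  0.017] o 0.5969843422594698
```

Gripped at opening 0.60 with little side force. I start unscrewing (negative tool-z turn = anticlockwise from above), rising with the thread.

Emit:
step_arm(
  targets=[
    [[0.45,0,0,0,-0.4],[0.45,0,0,-0.005,-0.8],[0.45,0,0,-0.005,-0.8],[0.45,0,0,-0.005,-0.8],[0.45,0,0,-0.005,-0.8],[0.45,0,0,-0.004,-0.4],[0.45,0,0,0,0]],
  ],
)

```text
time: 7.03
eef_pos: [0.5873, 0.2036, 0.0726]
tcp_rot: [0.796, 0.605, 0.0, -0.0]
contact_force: [0.6, 0.5, 3.7]
opening: 0.594
```

```bash
python3 - <<'E'
from st import *
d=grab('wrist','wrist4')
cv2.imwrite('pics/c4.png',cv2.imread('pics/wrist4.png')[100:420,100:460])
E
```

```text
t 7.0333 q [1.700e-01 3.430e-01 1.818e+00 1.000e-03 9.800e-01 4.420e-01] p [0.5873 0.2036 0.0726] yaw x 74.44 z [ 5.e-04  6.e-04 -1.e+00] F [0.6  0.5  3.69] T [0.157 0.021 0.008] o 0.5938735335765915
```

View pics/c4.png

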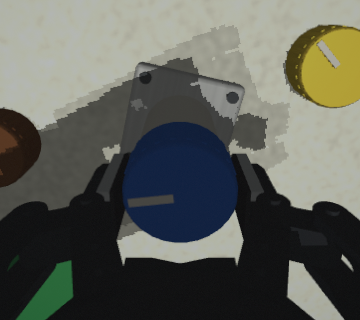

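The stripe still points left in the wrist view (crop (150,201)) while the plate has rotated, so the cap turns with the gripper. 20° done; 90° to go.

Emit:
step_arm(
  targets=[
    [[0.45,0,0,-0.003,-0.5],[0.45,0,0,-0.005,-0.9],[0.45,0,0,-0.005,-0.9],[0.45,0,0,-0.005,-0.9],[0.45,0,0,-0.005,-0.9],[0.45,0,0,-0.005,-0.9],[0.45,0,0,-0.005,-0.9],[0.45,0,0,-0.005,-0.9],[0.45,0,0,-0.005,-0.9],[0.45,0,0,-0.005,-0.9]],
  ],
)

```text
time: 7.92
eef_pos: [0.5868, 0.2037, 0.0745]
tcp_rot: [0.518, 0.855, 0.0, -0.001]
contact_force: [-0.8, 1.8, 3.9]
opening: 0.597
```

Emit:
step_arm(
  targets=[
    [[0.45,0,0,-0.005,-0.9],[0.45,0,0,-0.005,-0.9],[0.45,0,0,-0.005,-0.9],[0.45,0,0,-0.005,-0.9],[0.45,0,0,-0.005,-0.9],[0.45,0,0,-0.005,-0.9],[0.45,0,0,-0.005,-0.9],[0.45,0,0,-0.005,-0.9],[0.45,0,0,-0.005,-0.9],[0.45,0,0,-0.003,-0.4]],
  ],
)

```text
time: 8.75
eef_pos: [0.5863, 0.203, 0.0751]
tcp_rot: [0.173, 0.985, -0.0, -0.001]
contact_force: [0.3, 0.2, -0.4]
opening: 0.596
```

Emit:
step_arm(
  targets=[
    [[0.45,0,0,0,-0.9],[0.45,0,0,0,0],[0.45,0,0,0,0]],
  ],
)

```text
time: 9.0
eef_pos: [0.5863, 0.203, 0.0751]
tcp_rot: [0.137, 0.991, -0.0, -0.001]
contact_force: [-0.1, 0.4, -0.1]
opening: 0.598
```

```bash
python3 - <<'E'
from st import *
d=grab('wrist','wrist5')
cv2.imwrite('pics/c5.png',cv2.imread('pics/wrist5.png')[100:420,100:460])
E
```

```text
t 9.0 q [ 0.17   0.338  1.818 -0.     0.987 -1.126] p [0.5863 0.203  0.0751] yaw x 164.28 z [-2.1e-03 -6.0e-04 -1.0e+00] F [-0.13  0.4  -0.12] T [-0.041  0.074 -0.021] o 0.5984996687804185
```

View pics/c5.png

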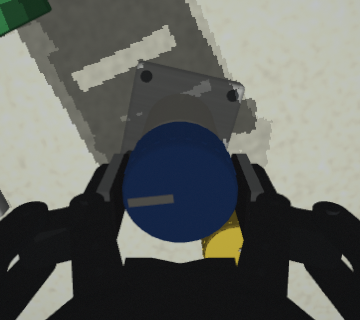

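The gripper has turned 110° and the stripe has stayed put relative to it, with force near zero. Now I lift straight up, gently at first.

Emit:
step_arm(
  targets=[
    [[0.45,0,0,-0.05,0],[0.45,0,0,-0.1,0],[0.45,0,0,-0.15,0],[0.45,0,0,-0.15,0],[0.45,0,0,-0.2,0]],
  ],
)

```text
time: 9.47
eef_pos: [0.5871, 0.2032, 0.1028]
tcp_rot: [0.136, 0.991, -0.0, -0.0]
contact_force: [-0.5, -1.0, 0.2]
opening: 0.598
```

Emit:
step_arm(
  targets=[
    [[0.45,0,0,-0.25,0],[0.45,0,0,-0.3,0],[0.45,0,0,-0.3,0],[0.45,0,0,-0.3,0],[0.45,0,0,-0.2,0],[0.45,0,0,-0.1,0],[0.45,0,0,0,0],[0.45,0,0,0,0]],
  ],
)

```text
time: 10.13
eef_pos: [0.587, 0.2032, 0.1601]
tcp_rot: [0.136, 0.991, 0.0, -0.0]
contact_force: [-0.0, -0.7, -0.3]
opening: 0.595
```

```bash
python3 - <<'E'
from st import *
to([.447,.062,.15]); d=grab('scene','scene6'); grab('wrist','wrist6')
cv2.imwrite('pics/c6.png',np.hstack([cv2.imread('pics/scene6.png')[100:380,220:520],cv2.imread('pics/wrist6.png')[140:420,100:460]]))
E
```

```text
t 10.1333 q [ 0.17   0.235  1.774  0.     1.133 -1.129] p [0.587  0.2032 0.1601] yaw x 164.41 z [-1.e-04  0.e+00 -1.e+00] F [-0.03 -0.7  -0.32] T [-0.041  0.007 -0.021] o 0.5948667163221845
shift tool shares [ 2.422 -4.341  0.253]
```

View pics/c6.png

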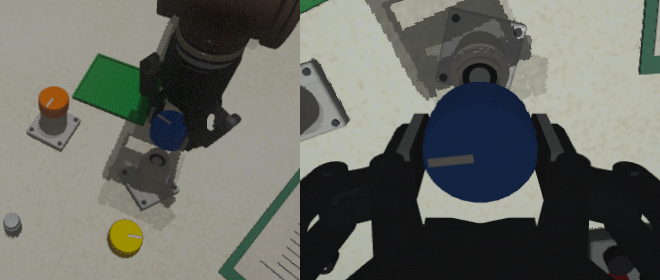

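The cap is held and the open neck shows on the blue pot (wrist crop (478,75)). I move over the tray.

Emit:
step_arm(
  targets=[
    [[0.45,0.07,-0.13,0,0],[0.45,0.15,-0.26,0,0],[0.45,0.2,-0.36,0,0],[0.45,0.24,-0.43,0,0],[0.45,0.26,-0.47,0,0],[0.45,0.26,-0.47,0,0],[0.45,0.26,-0.47,0,0],[0.45,0.26,-0.47,0,0],[0.45,0.22,-0.4,0,0],[0.45,0.2,-0.36,0,0]],
  ],
)

```text
time: 11.07
eef_pos: [0.4628, 0.078, 0.1593]
tcp_rot: [0.136, 0.991, -0.0, -0.001]
contact_force: [-1.0, -0.3, -0.6]
opening: 0.595
```

Emit:
step_arm(
  targets=[
    [[0.45,0.15,-0.26,0,0],[0.45,0.1,-0.18,0,0],[0.45,0.05,-0.08,0,0],[0.45,0,0,0,0],[0.45,0,0,0,0],[0.45,0,0,0,0]],
  ],
)

```text
time: 11.57
eef_pos: [0.4477, 0.0623, 0.1603]
tcp_rot: [0.135, 0.991, 0.0, 0.0]
contact_force: [0.4, 0.1, -0.5]
opening: 0.596
```

```bash
python3 - <<'E'
from st import *
to([.447,.062,.005]); d=grab('scene','scene7'); w=grab('wrist','wrist7'); 
W=world(w); print('cap top/bottom area', np.median(W[270:290,290:310].reshape(-1,3),0))
for nm,dd in(('wrist',w),('scene',d)):
    W=world(dd); hsv=cv2.cvtColor(dd['pixels'],cv2.COLOR_RGB2HSV); H,S=hsv[...,0],hsv[...,1]
    g=(H>105)&(H<130)&(S>100)&(np.hypot(W[...,0]-.447,W[...,1]-.062)<.045); P=W[g]; print(nm,g.sum(),np.percentile(P[:,2],[2,50,98]).round(4))
    g=(H>45)&(H<85)&(S>120)&(abs(W[...,2])<.03)&(np.hypot(W[...,0]-.437,W[...,1]-.06)<.12); P=W[g]; print(' tray',g.sum(),np.median(P[:,2]),cv2.minAreaRect((P[:,:2]*1000).astype(np.float32)))
cv2.imwrite('pics/c7.png',np.hstack([cv2.imread('pics/scene7.png')[60:340,220:520],cv2.imread('pics/wrist7.png')[140:420,100:460]]))
E
```

```text
t 11.5667 q [-0.087 -0.148  2.171  0.     1.118 -1.386] p [0.4477 0.0623 0.1603] yaw x 164.43 z [ 4.e-04  2.e-04 -1.e+00] F [ 0.39  0.14 -0.52] T [-0.061  0.008  0.016] o 0.5956608245121724
shift tool shares [ 0.017 -0.013  3.882]
cap top/bottom area [0.44308546 0.07310338 0.18689865]
wrist 10542 [0.1663 0.1866 0.1879]
 tray 18122 0.006793401012101595 ((434.6789855957031, 58.412445068359375), (128.7118682861328, 149.2458038330078), 8.379593849182129)
scene 687 [0.1633 0.1857 0.3186]
 tray 2493 0.006466765277494583 ((434.86334228515625, 57.294795989990234), (131.1939239501953, 148.86997985839844), 8.469569206237793)
```

View pics/c7.png

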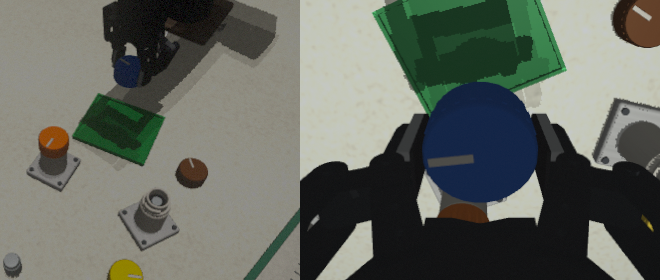

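The scene and wrist views show the cap over the tray, upright. The cap's underside is about level with the TCP, so touchdown should come at TCP z≈0.006. I descend.

Emit:
step_arm(
  targets=[
    [[0.45,0,0,0.1,0],[0.45,0,0,0.3,0],[0.45,0,0,0.45,0],[0.45,0,0,0.5,0],[0.45,0,0,0.5,0],[0.45,0,0,0.5,0],[0.45,0,0,0.4,0],[0.45,0,0,0.3,0],[0.45,0,0,0.2,0],[0.45,0,0,0.1,0]],
  ],
)

```text
time: 12.5
eef_pos: [0.4464, 0.0622, 0.0247]
tcp_rot: [0.136, 0.991, -0.0, -0.001]
contact_force: [-0.5, -0.6, -1.2]
opening: 0.6
```

Emit:
step_arm(
  targets=[
    [[0.45,0,0,0.05,0],[0.45,0,0,0,0],[0.45,0,0,0,0],[0.45,0,0,0,0]],
  ],
)

```text
time: 12.83
eef_pos: [0.448, 0.062, 0.0249]
tcp_rot: [0.136, 0.991, 0.0, 0.001]
contact_force: [0.1, -0.1, -0.8]
opening: 0.598
```

```bash
python3 - <<'E'
from st import *
to([.447,.062,.0065])
E
```

```text
t 12.8333 q [-0.087  0.085  2.241  0.     0.814 -1.386] p [0.448  0.062  0.0249] yaw x 164.42 z [ 1.7e-03 -1.0e-04 -1.0e+00] F [ 0.09 -0.11 -0.83] T [-0.03  -0.01  -0.007] o 0.5978657446055745
shift tool shares [ 0.024 -0.007  0.461]
```

Emit:
step_arm(
  targets=[
    [[0.45,0,0,0.1,0],[0.45,0,0,0.1,0],[0.45,0,0,0.1,0],[0.45,0,0,0.05,0],[0.45,0,0,0.04,0],[0.45,0,0,0,0],[0.45,0,0,0,0]],
  ],
)

```text
time: 13.42
eef_pos: [0.4471, 0.062, 0.0083]
tcp_rot: [0.136, 0.991, -0.0, -0.0]
contact_force: [-0.1, 0.4, -1.1]
opening: 0.597
```

Emit:
step_arm(
  targets=[
    [[0.45,0,0,0.025,0],[0.45,0,0,0.025,0],[0.45,0,0,0,0],[0.45,0,0,0,0]],
  ],
)

```text
time: 13.75
eef_pos: [0.4472, 0.062, 0.0065]
tcp_rot: [0.136, 0.991, -0.0, -0.0]
contact_force: [-0.3, 0.1, -0.1]
opening: 0.593
```

```bash
python3 - <<'E'
from st import *
E
```

```text
t 13.75 q [-0.088  0.124  2.244 -0.     0.773 -1.386] p [0.4472 0.062  0.0065] yaw x 164.42 z [-0. -0. -1.] F [-0.25  0.09 -0.14] T [-0.     0.019  0.007] o 0.5928407310302436
```

Not yet clear contact; I probe on in 0.5 mm steps.

Emit:
step_arm(
  targets=[
    [[0.45,0,0,0.015,0],[0.45,0,0,0,0],[0.45,0,0,0,0]],
  ],
)

```text
time: 14.0
eef_pos: [0.4473, 0.062, 0.0062]
tcp_rot: [0.136, 0.991, -0.0, 0.0]
contact_force: [-1.7, 0.3, 2.3]
opening: 0.596
```

Emit:
step_arm(
  targets=[
    [[0.45,0,0,0.015,0],[0.45,0,0,0,0],[0.45,0,0,0,0]],
  ],
)

```text
time: 14.25
eef_pos: [0.4473, 0.062, 0.0061]
tcp_rot: [0.136, 0.991, -0.0, -0.0]
contact_force: [-4.3, -0.5, 7.7]
opening: 0.593
```

Contact: 7.7 N up, with the TCP stalled at 6.1 mm. The cap is on the tray floor, so I ease slightly and release.

Emit:
step_arm(
  targets=[
    [[0.45,0,0,-0.01,0],[0.6,0,0,0,0],[0.65,0,0,0,0],[0.7,0,0,0,0],[0.8,0,0,0,0],[0.9,0,0,0,0],[1,0,0,0,0],[1,0,0,0,0],[1,0,0,0,0],[1,0,0,0,0]],
  ],
)

```text
time: 15.08
eef_pos: [0.4472, 0.062, 0.0057]
tcp_rot: [0.136, 0.991, -0.0, -0.0]
contact_force: [0.2, -0.2, -0.0]
opening: 1.001
```

```bash
python3 - <<'E'
from st import *
grab('scene','scene8'); grab('wrist','wrist8')
cv2.imwrite('pics/c8.png',np.hstack([cv2.imread('pics/scene8.png')[60:340,220:520],cv2.imread('pics/wrist8.png')[140:420,100:460]]))
E
```

```text
t 15.0833 q [-0.088  0.126  2.244 -0.     0.771 -1.386] p [0.4472 0.062  0.0057] yaw x 164.41 z [-0. -0. -1.] F [ 0.18 -0.16 -0.03] T [0.024 0.058 0.021] o 1.000902910485158
```

View pics/c8.png

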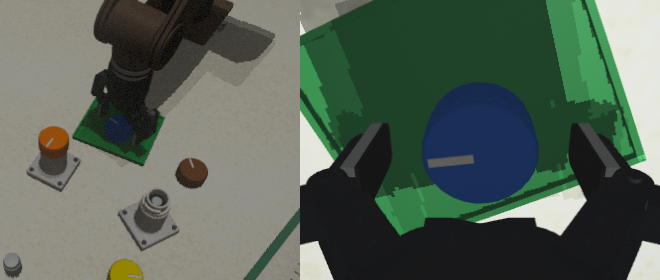

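The cap stands in the tray at wrist crop (480,143) with the fingers clear on both sides. I go straight up.

Emit:
step_arm(
  targets=[
    [[1,0,0,-0.1,0],[1,0,0,-0.25,0],[1,0,0,-0.4,0],[1,0,0,-0.5,0],[1,0,0,-0.5,0],[1,0,0,-0.5,0],[1,0,0,-0.5,0],[1,0,0,-0.5,0],[1,0,0,-0.3,0],[1,0,0,-0.1,0]],
  ],
)

```text
time: 16.02
eef_pos: [0.4489, 0.062, 0.1553]
tcp_rot: [0.136, 0.991, 0.0, 0.003]
contact_force: [0.6, -0.3, 0.3]
opening: 0.999
```

Emit:
step_arm(
  targets=[
    [[1,0,0,0,0],[1,0,0,0,0],[1,0,0,0,0],[1,0,0,0,0],[1,0,0,0,0]],
  ],
)

```text
time: 16.43
eef_pos: [0.4466, 0.0621, 0.1507]
tcp_rot: [0.136, 0.991, -0.0, -0.001]
contact_force: [-0.1, 0.7, -0.4]
opening: 0.997
```

```bash
python3 - <<'E'
from st import *
d=grab('top','top9'); w=grab('wrist','wrist9'); s=grab('scene','scene9')
for nm,dd in(('wrist',w),('scene',s),('top',d)):
    W=world(dd); c=np.array([.447,.062])
    m=(np.hypot(W[...,0]-c[0],W[...,1]-c[1])<.035)&(abs(W[...,2]-.032)<.006); P=W[m]
    if len(P)>20:
        print(nm,m.sum(),P.mean(0).round(4),cv2.minEnclosingCircle((P[:,:2]*1000).astype(np.float32)))
        k=P[np.linalg.norm(P[:,:2]-P[:,:2].mean(0),axis=1)<.022]; print(' tilt',np.linalg.lstsq(np.c_[k[:,:2],np.ones(len(k))],k[:,2],rcond=None)[0].round(3))
    for g,n in(((.5893,.0052),'orange'),((.5873,.203),'bluepot')):
        m=(np.hypot(W[...,0]-g[0],W[...,1]-g[1])<.031)&(W[...,2]>.085)&(W[...,2]<.105); 
        if m.sum()>20: print(' ',n,W[m].mean(0).round(4),cv2.minEnclosingCircle((W[m][:,:2]*1000).astype(np.float32)))
cv2.imwrite('pics/c9.png',np.hstack([cv2.imread('pics/scene9.png')[60:340,220:520],cv2.imread('pics/wrist9.png')[0:280,100:460]]))
E
```

```text
t 16.4333 q [-0.088 -0.136  2.18   0.     1.1   -1.386] p [0.4466 0.0621 0.1507] yaw x 164.41 z [-2.2e-03  2.0e-04 -1.0e+00] F [-0.06  0.67 -0.37] T [-0.005 -0.019  0.04 ] o 0.9967001216185349
wrist 2594 [0.4473 0.0625 0.0325] ((448.77734375, 62.186859130859375), 26.499862670898438)
 tilt [ 0.002 -0.001  0.032]
  bluepot [0.5699 0.2023 0.0875] ((574.7185668945312, 203.12646484375), 14.7479248046875)
scene 469 [0.4516 0.0614 0.0318] ((449.6479187011719, 59.570377349853516), 27.09814453125)
 tilt [-0.009 -0.011  0.037]
  orange [0.5929 0.0071 0.097 ] ((589.5948486328125, 4.835250377655029), 26.504987716674805)
  bluepot [0.589  0.2027 0.0901] ((586.677490234375, 201.45706176757812), 22.420753479003906)
  orange [0.5884 0.0057 0.0982] ((589.537353515625, 5.721535682678223), 26.540443420410156)
  bluepot [0.5859 0.2026 0.0903] ((586.6197509765625, 202.63922119140625), 21.262733459472656)
```

View pics/c9.png

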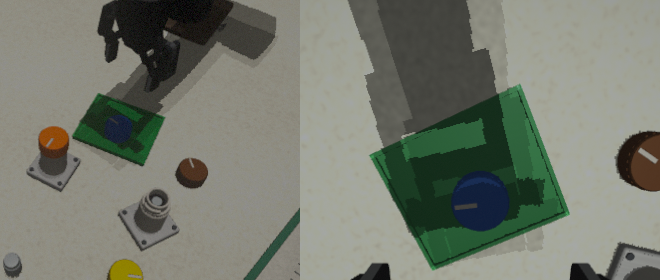

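The cap stands flat with its top at 32 mm, well inside the tray, and the gripper is clear above it. I hand in.

```bash
python3 -c "
from plant import *
print(sign_off())"
```

```text
the job is handed in; nothing more can be done
None
```

The blue cap is off its pot and standing upright in the green tray, and the job is handed in. I gripped it with the wrist wound back and turned it 110° anticlockwise in one grasp without slip. I lifted it 85 mm straight up and lowered it until it touched the tray (7.7 N). Then I let go and went straight up.

**Last checks:**
- **Cap:** its centre is at about (0.448, 0.062), stripe up. The top is level to within about 0.1° in the wrist view and 32 mm over the table, so it rests on the 6 mm tray floor.
- **Tray:** the cap is well inside the edges.
- **Other pots:** the blue pot is open, and the orange pot is where it was and untouched.
- **Robot:** the gripper is about 12 cm above the cap with no contact force. The clock read about 16.4 s, and the highest force I read was under 10 N.

**Disagreements:** the scene camera put the cap up to 4 mm off the wrist camera and showed a slight tilt of about 0.8°. I put that down to noise from the few pixels it had in shadow. The top camera did not give a usable reading of the cap.

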